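# Rock the stuck pickling weight out of the drained jug

## Robot

A 6-joint arm with a two-finger parallel gripper is mounted at the origin on the work surface. World frame = base frame: x ahead of the robot, y to its left, z up, the work surface at z = 0. Lengths are in m, angles in rad, forces in N, time in s.
With the tool pointing down it reaches from about 0.325 to 0.775 m from the base axis. Payload 5.5 kg.
Tool frame: the origin (TCP) lies on the centre line of the jaws, within the pads' length; the fingertips stand 17 mm ahead of it and the grasp point (between the pads) lies 2 mm behind it; z points along the fingers, y is the line along which they close (so a half turn about z gives the same grasp; the last joint's range is limited). The gripper opens to 85 mm and grips with 20 to 120 N. Pads are 22 mm wide; open, the fingers measure 114 mm over their backs; the gripper's body (76 mm by 85 mm) begins 54 mm behind the grasp point. The pads swing forward as they close: fully open they stand 13 mm farther back than shut.
Start: joints at [1.117, 0.091, 1.231, -0, 1.82, -0.057], TCP at [0.232, 0.553, 0.248] pointing down, gripper open.
Joint ranges: [-2.87, 2.87], [-0.86, 2.18], [0.17, 2.46], [-1.51, 4.65], [0.06, 2.69], [-2.65, 2.65]. Speed limits (rad/s): [2.57, 2.57, 3.01, 3.14, 3.14, 3.14].

## Interface

Orientations are given as a 3x3 rotation matrix whose columns are the frame's x, y, z axes.
In Python, from plant import r, vision gives the robot as it stands.
- The arm moves only by the shell command python3 -m handwheel 'ROWS' [OPENING] [FORCE]. ROWS is JSON, a list of rows, each a list of 4 numbers: the shift along the tool's x, y, z in m, then the turn about the tool's z in rad. A call has exactly 5 rows; each row shifts and turns the commanded pose from where the row before left it, along the tool's axes as they then stand; what a row does not reach is not made up. A row lasts 1/10 s, in which the tool goes at most 50 mm and 8.59 degrees, less where a joint would pass 70% of its speed; a pose out of reach is approached as far as the arm can. A call is refused whole if a number of a shift passes 0.05 or a number of a turn 0.15, either way. A call with a gripper value outside its range is refused whole. OPENING is the closure in counts, from 0 (fully open) to 255 (shut), set as the call begins (- or left out, the last holds). The fingers move at their own pace and stop on an object; FORCE is the grip in N (left out, the last holds). Time passes only in rows, so rows that do not move let the fingers close, or fill a call up. It gives the time, the measured TCP pose, the force, the opening and the grip force at its end, in the units of the state.
- r.sense(): the state, without advancing time (a new reading comes with each control period).
- vision.read_camera(name): name is "scene" or "side" or "wrist"; returns a dict with "img" (480x640x3 uint8, blue, green, red), "depth" (480x640 float32, m along the optical axis (not along the pixel's ray), 0 where there is no reading), "camera_matrix" (3x3 intrinsics, pixels), "eye" and "orientation" of the camera in the world. Camera axes: x right, y down, z forward; pixel columns grow to the right and rows downward; lengths in m; the calibration is good to about 2 mm. The wrist camera is an equidistant fisheye: a pixel r from the principal point sees the ray r / f radians off the axis. A picture is of the moment at which its call begins.
- r.finish_job(): hands the job in; it is judged then, once.
Trained networks look in the newest picture that a camera, given by its name, has taken for a name from the list of things; names that differ only in an ending like _2 or _b are one class to them, and where a whole thing is asked for, a point or a joint stands for the part that bears it (a point fixed in the world has none). Each returns a list of dicts, best first, with "conf" (0 to 1); they miss things now and then, are a little off and sometimes report something else, mostly with a low value. They report only what shows in the picture. A call takes as long as a camera call. They do not tell look-alikes from the thing itself.
- vision.look_for(camera, thing): "extent" ([left, top, right, bottom] in pixels, round what is visible of it).
- vision.regions_of(camera, thing): "pixels" (480x640 bool, what is visible of it) and "extent" ([left, top, right, bottom] in pixels, round what is visible of it).
- vision.tip_of(camera, thing): "location" ([column, row] in pixels: a listed point, or the origin of a listed thing).
The state is a dict: "t": time; "q": joint angles; "joint_velocities": joint speeds; "joint_torque": joint torques, N m; "ee_pos": TCP position; "orientation": TCP orientation; "contact_force": force on the tool from outside, world axes, zero at the start; "torque": the same for the moment, N m; "finger_gap": finger opening in m; "grip_force": force on a finger pad.
Only numpy, scipy, OpenCV 4.12 (cv2) and the standard library are available. Lean on these libraries where they do the work, as an engineer would, in place of code of your own. Each camera call takes 0.05 s, during which the arm holds its last target. There are 200 camera calls.

## Task

A ceramic pickling weight has jammed in the neck of the blue jug hanging upside down in the drain stand. First take the wooden chopsticks off the stand's catch tray and lay them flat on the tiled ledge; then rock the jug side to side by its handle until the weight works past the ribs, drops out and comes to rest in the tray, and put the weight in the ceramic dish. Leave the jug hanging straight and do not disturb the container stack, the measuring cup or the glass jar.

Things in the scene. Friction and masses are not known exactly. Their poses are not given: they have to be found in the camera images.
- stand: Steel drain stand fixed on the ledge; origin on the ledge straight below the hinge; x is the hinge direction, the jug swings in the y-z plane, z up. Catch tray under the jug: x -65 to 65 mm (inside 120 mm, walls 5 mm), y -125 to 285 mm. Wire A-frames 10 mm thick at x = -75 and 75 mm run from the ledge at y = -85 and 85 mm up to the hinge.
- jug (a joint): Swing of the jug about the stand's x axis through point hinge (rad): 0 hangs straight; positive takes the handle to the stand's -y and the mouth to +y, and rolls the weight to the -y side of the neck; negative the reverse. Stops at -0.75 and 0.75. A spring (about 1.2 N m/rad, 5 N at the handle at 0.6 rad) brings it back to 0 when released.
- hinge (a point): Hinge axis of the jug, 200 mm above the stand's origin; axes as the stand's.
- jug_handle (a point): Middle of the jug's handle, a round bar 14 mm thick along x, free for 60 mm between two posts, 132 mm above the hinge and 34 mm above the jug's flat top. Pinch it from above, fingers closing along the stand's y; it turns between the fingers as the jug swings. Axes turn with the jug.
- jug_mouth (a point): Centre of the jug's open mouth, facing down, 95 mm below the hinge when straight. The jug is translucent blue plastic; its neck measures 72 (y) x 90 (x) mm outside, 66 x 84 mm inside and is 125 mm long. Axes turn with the jug.
- weight: White ceramic pickling weight, a smooth rod with round ends, 80 mm long and 32 mm thick, 90 to 160 g; origin at its centre, x along its length (it rolls, so y and z turn). It starts on the upper rib inside the neck, along the hinge direction; freed, it rolls along the tray to the trough.
- trough (a point): Middle of the trough line (along stand x) on the tray floor, at stand x 0, y 190, z 12 mm. The floor falls to it at 12 degrees from z = 78 mm at y = -120 mm, and rises beyond it at 12 degrees to the end wall at y = 280 mm. The weight comes to rest here, roughly along x, its centre about 16 mm above.
- chopsticks: Unsplit pair of wooden chopsticks, one piece 210 mm long (x), 14 mm wide (y), 7 mm high, 20 g; origin at the centre of its underside. It starts lying across the side walls of the tray above the trough, underside 50 mm above the ledge.
- dish: Round white ceramic dish, loose: 160 mm across the rim, 120 mm across the foot, 30 mm high, flaring wall 5 mm, floor 6 mm thick; origin at the centre of its underside.
- cup: Steel measuring cup 80 mm across and 75 mm high with a handle at its +y side; origin at the centre of its underside. Leave alone.
- stack: Three stacked lidded kimchi containers of translucent blue plastic, one piece, 138 x 158 mm and 225 mm high; origin at the centre of its underside. Leave alone.
- jar: Glass jar with a steel cap, 70 mm across, 110 mm high; origin at the centre of its underside. Leave alone.
- tray_wall (a point): Top middle of the tray's end wall (stand y 280 mm), 50 mm above the ledge. From y = 90 to 280 mm the side walls are as high, level; from y = 90 to -120 mm their tops rise 32 mm above the sloping floor; the other end wall (y = -120 mm) is 115 mm high. Axes as the stand's.
- jug_top (a point): Middle of the flat closed end (the jug's bottom, now on top), 136 (y) x 90 (x) mm, 98 mm above the hinge. The wide body is 65 mm high below it, then narrows to the neck. Axes turn with the jug.
- upper_rib (a point): Rib inside the neck on its -y wall, 12 mm below the hinge, 26 mm deep, sloping down to the wall by 15 degrees: the weight rests on it at the start and rolls off, onto the lower rib, when the jug is tilted to about -0.6 rad. Axes turn with the jug.
- lower_rib (a point): Like rib inside the neck on its +y wall, 60 mm below the hinge: the weight rolls off it and out of the mouth when the jug is tilted to about +0.6 rad. Axes turn with the jug.
Things that resemble listed ones, but are neither listed nor needed, are in the scene too. Of the things that look like the chopsticks, the larger one is meant. Leave any black look-alike of the dish alone.

How it is judged:
On the way, in this order (a step that is already met when the one before it is completed fails the run):
1. the chopsticks lie flat on the ledge, off the tray (height (world z) of chopsticks below 0.012 m and angle between chopsticks's own x axis and vertical above 1.5 rad and linear speed of chopsticks below 0.03 m/s), for 0.2 s.
2. the weight has dropped out of the jug and lies in the low part of the tray (y of weight in the frame of stand between 0.12 and 0.27 m and z of weight in the frame of stand below 0.05 m and linear speed of weight below 0.1 m/s), for 0.2 s.
At the end, for the whole second after the job is handed in: The weight lies at rest in the dish (centre within 40 mm of the dish's middle and less than 40 mm above its underside), the dish stands level on the ledge, the chopsticks lie flat on the ledge, and the jug hangs straight (within 0.1 rad) (all of step 1 and horizontal distance between weight and dish below 0.04 m and z of weight in the frame of dish between 0.005 and 0.04 m and linear speed of weight below 0.05 m/s and angle between dish's own z axis and vertical below 0.1 rad and height (world z) of dish below 0.01 m and value of joint jug between -0.1 and 0.1 rad); the robot touches nothing.
It fails at once if the container stack is moved or knocked over (distance of stack from where it was at the start of the episode above 0.03 m or angle between stack's own z axis and vertical above 0.3 rad).
It fails at once if the measuring cup is moved or knocked over (distance of cup from where it was at the start of the episode above 0.03 m or angle between cup's own z axis and vertical above 0.3 rad).
It fails at once if the glass jar is moved or knocked over (distance of jar from where it was at the start of the episode above 0.03 m or angle between jar's own z axis and vertical above 0.3 rad).
It also fails if it takes over 72 s, if anything falls off the work surface, if the arm or the gripper's body presses on something with over 40 N, if the wrist force passes 120 N, or if a joint passes its speed limit or range.

## Working session

There is one attempt and no reset: what is moved stays moved. The work goes in short steps, Python scripts to look and compute and a shell command to move; the robot and the scene stay as the last step left them, time stands still between calls to the robot, and variables do not carry over. Pictures are saved under pics/ and viewed, at most 10 in all, crops included, and the job is handed in when it is done.

```bash
ls; mkdir -p pics; cat > h.py <<'E'
import numpy as np, cv2
from plant import r, vision
def ray(c,p):
    K=c["camera_matrix"]; x=(p[0]-K[0,2])/K[0,0]; y=(p[1]-K[1,2])/K[1,1]
    return np.array([x,y,1.])
def world(c,p,d=None):
    if d is None: d=c["depth"][int(p[1]),int(p[0])]
    return np.array(c["eye"])+np.array(c["orientation"])@(ray(c,p)*d)
def onz(c,p,z):
    v=np.array(c["orientation"])@ray(c,p); e=np.array(c["eye"]); return e+v*(z-e[2])/v[2]
def cloud(c):
    K=c["camera_matrix"]; v,u=np.mgrid[0:480,0:640]; d=c["depth"]
    P=np.stack([(u-K[0,2])/K[0,0]*d,(v-K[1,2])/K[1,1]*d,d],-1)
    return P@np.array(c["orientation"]).T+np.array(c["eye"])
E
python3 - <<'E'
from h import *
np.set_printoptions(precision=3,suppress=True)
for n in ["scene","side"]:
    c=vision.read_camera(n); cv2.imwrite(f"pics/{n}0.png",c["img"]); print(n,c["eye"],c["camera_matrix"][0,0])
    for t in ["stand","jug","weight","chopsticks","dish","cup","stack","jar"]:
        for o in vision.look_for(n,t)[:3]:
            e=o["extent"]; m=[(e[0]+e[2])/2,(e[1]+e[3])/2]; print(t,round(o["conf"],2),np.round(e), world(c,m))
    for t in ["stand","hinge","jug_handle","chopsticks","dish","tray_wall","trough","jug_top"]:
        for o in vision.tip_of(n,t)[:3]: print("tip",t,round(o["conf"],2),np.round(o["location"]),world(c,np.clip(o["location"],0,[639,479])))
E
```

```text
pics
scene [ 1.266 -0.674  0.994] 490.09579603659773
stand 0.6 [280. 193. 406. 336.] [ 0.674 -0.034  0.158]
jug 0.96 [296. 192. 362. 286.] [ 0.68  -0.09   0.279]
chopsticks 0.68 [355. 233. 405. 263.] [0.629 0.167 0.056]
dish 0.84 [ 91. 341. 161. 397.] [ 0.454 -0.541  0.002]
dish 0.62 [169. 284. 234. 330.] [ 0.416 -0.305  0.005]
dish 0.17 [363. 295. 394. 347.] [ 0.817 -0.057  0.086]
cup 0.75 [212. 318. 250. 366.] [ 0.564 -0.316  0.003]
stack 0.84 [392. 135. 465. 226.] [0.609 0.395 0.172]
jar 0.58 [364. 295. 393. 343.] [ 0.814 -0.057  0.092]
tip stand 0.63 [330. 298.] [ 0.67  -0.072  0.061]
tip hinge 0.79 [332. 243.] [ 0.679 -0.08   0.259]
tip hinge 0.53 [236. 348.] [ 0.624 -0.335  0.057]
tip jug_handle 0.9 [331. 198.] [ 0.634 -0.037  0.339]
tip chopsticks 0.83 [371. 245.] [0.6   0.162 0.052]
tip chopsticks 0.52 [458. 246.] [0.751 0.388 0.005]
tip dish 0.73 [133. 378.] [ 0.491 -0.542  0.004]
tip dish 0.16 [388. 232.] [0.591 0.249 0.045]
tip tray_wall 0.91 [386. 227.] [0.54  0.305 0.001]
tip trough 0.97 [368. 258.] [0.604 0.147 0.017]
tip jug_top 0.66 [328. 211.] [ 0.624 -0.037  0.297]

[... 591 characters left out ...]
56 [263. 234. 285. 270.] [ 0.778 -0.007  0.084]
jar 0.21 [260. 201. 352. 356.] [0.646 0.01  0.046]
tip stand 0.9 [318. 279.] [ 0.609 -0.006  0.047]
tip stand 0.3 [280. 344.] [0.586 0.248 0.044]
tip hinge 0.83 [316. 243.] [0.59  0.03  0.271]
tip jug_handle 0.72 [312. 210.] [ 0.634 -0.024  0.336]
tip jug_handle 0.33 [316. 256.] [0.609 0.003 0.175]
tip chopsticks 0.84 [293. 318.] [0.598 0.162 0.053]
tip chopsticks 0.58 [209. 360.] [0.754 0.381 0.005]
tip dish 0.73 [407. 246.] [ 0.43  -0.319  0.002]
tip dish 0.73 [420. 204.] [ 0.47  -0.54   0.002]
tip tray_wall 0.91 [282. 342.] [0.591 0.234 0.028]
tip trough 0.65 [292. 326.] [0.599 0.167 0.013]
tip jug_top 0.64 [314. 217.] [ 0.633 -0.036  0.298]
```

```bash
python3 - <<'E'
import cv2
a=cv2.imread("pics/scene0.png")[110:410,60:500]; b=cv2.imread("pics/side0.png")[170:470,160:460]
cv2.imwrite("pics/s1.png",cv2.resize(a,(800,545),interpolation=3)); cv2.imwrite("pics/s2.png",cv2.resize(b,(600,600),interpolation=3))
E
```

```text
(no output)
```

View pics/s1.png

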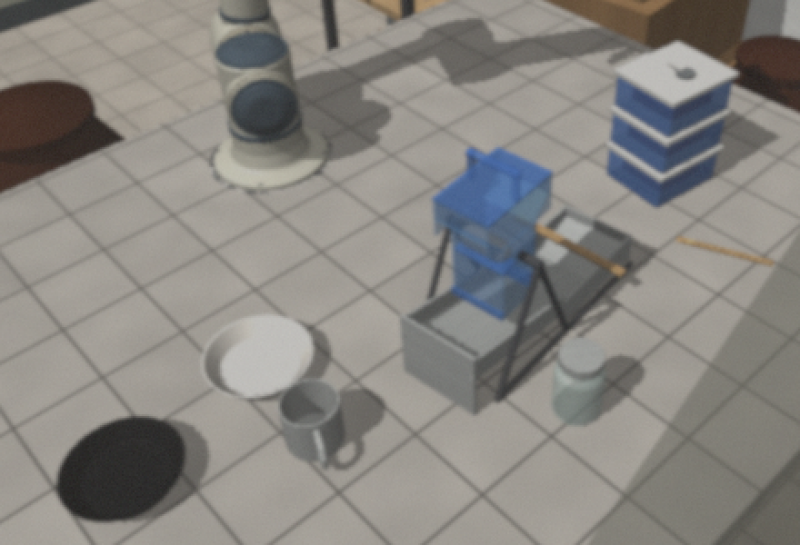

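View pics/s2.png

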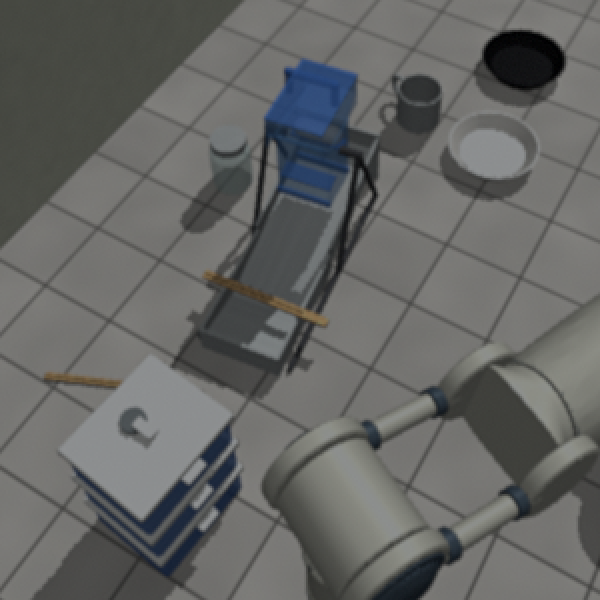

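The scene picture shows the stand with the jug in the middle. The larger chopsticks lie across the tray at scene px (371,245). A smaller pair lies free on the ledge at (458,246). The white dish is at (201,307) and the black look-alike at (126,369). The cup is at (231,342), the jar at (378,319) and the stack at (428,180).

My choice is the chopsticks on the tray at scene (371,245) / side (293,318), because they are larger and lie across the tray, and the white dish.

```bash
cat > fit.py <<'E'
from h import *
from scipy.optimize import least_squares
np.set_printoptions(precision=4,suppress=True)
P={"stand":(0,0,0),"hinge":(0,0,.2),"jug_handle":(0,0,.332),"jug_top":(0,0,.298),"trough":(0,.19,.012),"tray_wall":(0,.28,.05)}
obs=[];C={}
for n in ["scene","side"]:
    c=C[n]=vision.read_camera(n)
    for t in P:
        o=vision.tip_of(n,t)
        if o: obs.append((c,t,np.array(o[0]["location"]),n))
def proj(c,w):
    p=np.array(c["orientation"]).T@(w-np.array(c["eye"])); K=c["camera_matrix"]
    return K[:2,:2]@(p[:2]/p[2])+K[:2,2]
def st(q,p):
    a=q[2]; return np.array([q[0]+np.cos(a)*p[0]-np.sin(a)*p[1],q[1]+np.sin(a)*p[0]+np.cos(a)*p[1],p[2]])
f=lambda q:np.concatenate([proj(c,st(q,P[t]))-l for c,t,l,n in obs])
s=least_squares(f,[.63,-.03,.17],loss="soft_l1")
print("stand",s.x); 
for (c,t,l,n),e in zip(obs,f(s.x).reshape(-1,2)): print(n,t,e)
for t in ["jug_handle","trough","tray_wall"]: print(t,st(s.x,P[t]))
for n in C:
    for t,k in [("chopsticks",2),("dish",2)]:
        for o in vision.regions_of(n,t)[:k]:
            m=cv2.erode(o["pixels"].astype(np.uint8),np.ones((2,2)))>0; X=cloud(C[n])[m]; X=X[C[n]["depth"][m]>0]
            med=np.median(X[:,2])
            if t=="chopsticks": X=X[abs(X[:,2]-med)<.01]
            if len(X)<5: continue
            u,sv,vt=np.linalg.svd(X[:,:2]-X[:,:2].mean(0),full_matrices=False); L=(X[:,:2]-X[:,:2].mean(0))@vt[0]
            print(n,t,round(o["conf"],2),"mean",X.mean(0),"mid",(X.min(0)+X.max(0))/2,"zmin/max",X[:,2].min(),X[:,2].max(),"ext",X.max(0)-X.min(0),"yaw",np.degrees(np.arctan2(vt[0,1],vt[0,0])),"len",np.ptp(L))
e=r.sense(); print(e["t"],e["ee_pos"],e["orientation"],e["q"],e["finger_gap"])
E
python3 fit.py
```

```text
stand [ 0.6287 -0.0291  0.15  ]
scene hinge [4.2008 1.6334]
scene jug_handle [-1.6091 -3.8463]
scene jug_top [ 0.1304 -0.5209]
scene trough [1.7916 3.9125]
scene tray_wall [-0.2321  1.7581]
side stand [-1.7315  0.7501]
side hinge [-0.2507  1.926 ]
side jug_handle [-0.5371  0.9416]
side jug_top [1.2847 0.9916]
side trough [ 2.5271 -1.6116]
side tray_wall [ 1.8601 -1.4819]
jug_handle [ 0.6287 -0.0291  0.332 ]
trough [0.6003 0.1588 0.012 ]
tray_wall [0.5869 0.2477 0.05  ]
scene chopsticks 0.84 mean [0.6272 0.1656 0.056 ] mid [0.6258 0.1666 0.0545] zmin/max 0.046318791547634186 0.06261021910844655 ext [0.1559 0.0326 0.0163] yaw 5.585743676725738 len 0.15580838004551856
scene chopsticks 0.7 mean [0.7541 0.3812 0.0039] mid [0.7565 0.3811 0.0038] zmin/max -0.0012627091299014515 0.008781197408182728 ext [0.1416 0.063  0.01  ] yaw 22.615426622919728 len 0.15293023871621614
scene dish 0.76 mean [ 0.421  -0.3075  0.0116] mid [ 0.4302 -0.3114  0.0165] zmin/max -0.0017771646642988914 0.034813447369066 ext [0.1599 0.1531 0.0366] yaw -93.3931992721242 len 0.1519208867614197
scene dish 0.62 mean [ 0
[... 461 characters left out ...]
ax -0.0034387243379738752 0.012422344735912194 ext [0.0923 0.0402 0.0159] yaw -156.9444344802066 len 0.09842831008635336
side dish 0.83 mean [ 0.4316 -0.3214  0.0126] mid [ 0.4286 -0.3095  0.0169] zmin/max -0.003104349415848917 0.03689581013143872 ext [0.15   0.1576 0.04  ] yaw 119.46289169473025 len 0.15688638010040673
side dish 0.69 mean [ 0.4703 -0.5511  0.0131] mid [ 0.4672 -0.5366  0.0174] zmin/max -0.00316551911648677 0.03798274178178751 ext [0.1514 0.1576 0.0411] yaw 149.27624053083298 len 0.15272773563149966
2.6 [0.2319 0.5534 0.2483] [[-0.9223  0.3865  0.    ]
 [ 0.3865  0.9223  0.    ]
 [-0.      0.     -1.    ]] [ 1.1173  0.0911  1.2307 -0.      1.8198 -0.0567] 0.08521326513484752
```

```bash
python3 -m handwheel '[[0,-0.04,0,-0.15],[0,-0.04,0,-0.15],[0,-0.04,0,-0.15],[0,-0.04,0,-0.036],[-0.04,0,0,0]]' 0 40
cat > go.py <<'E'
# how far from the commanded/measured pose to a world target, in tool axes: go.py x y z [yaw_of_tool_y deg]
from h import *; import sys
a=list(map(float,sys.argv[1:])); s=r.sense(); R=np.array(s["orientation"]); p=np.array(s["ee_pos"])
th=np.degrees(np.arctan2(R[1,1],R[0,1]))
print("t",round(s["t"],2),"pos",p.round(4),"yaw",th.round(2),"tilt",R[:,2].round(3),"gap",round(s["finger_gap"],4),"F",np.round(s["contact_force"],1),"grip",round(s["grip_force"],1))
if a: print("shift",(R.T@(np.array(a[:3])-p)).round(4), "turn",None if len(a)<4 else np.radians(th-a[3]).round(4))
E
python3 go.py 0.597 0.167 0.2 95.2
```

```text
t: 3.1
ee_pos: [0.2414, 0.3974, 0.25]
orientation: [[-0.996, -0.093, 0.001], [-0.093, 0.996, 0.002], [-0.001, 0.002, -1.0]]
contact_force: [0.0, 2.8, 1.0]
finger_gap: 0.0855
grip_force: 0.0
t 3.1 pos [0.2414 0.3974 0.25  ] yaw 95.34 tilt [ 0.001  0.002 -1.   ] gap 0.0855 F [0.  2.8 1. ] grip 0.0
shift [-0.3326 -0.2626  0.0498] turn 0.0024
```

```bash
python3 -m handwheel '[[-0.033,-0.026,0.002,0],[-0.033,-0.026,0.003,0],[-0.033,-0.026,0.005,0],[-0.033,-0.026,0.005,0],[-0.033,-0.026,0.005,0]]' >/dev/null
python3 -m handwheel '[[-0.033,-0.026,0.005,0],[-0.033,-0.026,0.005,0],[-0.033,-0.026,0.008,0],[-0.033,-0.026,0.005,0],[-0.033,-0.026,0.005,0]]' >/dev/null
cat > wr.py <<'E'
from h import *
def wray(c,p):
    K=c["camera_matrix"]; d=np.array([(p[0]-K[0,2])/K[0,0],(p[1]-K[1,2])/K[1,1]]); t=np.linalg.norm(d)
    v=np.array([*(np.sin(t)*d/max(t,1e-9)),np.cos(t)]); return np.array(c["orientation"])@v
def won(c,p,z):
    v=wray(c,p); e=np.array(c["eye"]); return e+v*(z-e[2])/v[2]
E
cat > w1.py <<'E'
from wr import *; import sys
np.set_printoptions(precision=4,suppress=True)
name,thing,z=sys.argv[1],sys.argv[2],float(sys.argv[3])
c=vision.read_camera("wrist"); cv2.imwrite(f"pics/{name}.png",c["img"]); print("eye",c["eye"])
for o in vision.tip_of("wrist",thing)[:3]: print("tip",round(o["conf"],2),o["location"],won(c,o["location"],z))
for o in vision.regions_of("wrist",thing)[:3]:
    v,u=np.nonzero(o["pixels"]); w=np.array([won(c,(a,b),z)[:2] for a,b in zip(u,v)]); m=w.mean(0)
    U,S,V=np.linalg.svd(w-m,full_matrices=False); L=(w-m)@V.T
    dep=np.median(c["depth"][o["pixels"]])
    print("reg",round(o["conf"],2),o["extent"],"mean",m,"mid",m+V.T@((L.max(0)+L.min(0))/2),"yaw",np.degrees(np.arctan2(V[0,1],V[0,0])),"len",np.ptp(L,axis=0),"depth",dep)
E
python3 go.py .597 .167 .064 95.2; python3 w1.py wr1 chopsticks 0.057
```

```text
t 4.1 pos [0.5979 0.1708 0.1999] yaw 95.1 tilt [ 0.  0. -1.] gap 0.0852 F [0.8 1.2 0.7] grip 0.0
shift [ 0.0012 -0.0037  0.1359] turn -0.0017
eye [0.5278 0.1659 0.3257]
tip 0.62 [314.3, 220.8] [0.599  0.1667 0.057 ]
reg 0.63 [483.4, 301.6, 499.3, 334.6] mean [0.6732 0.3301] mid [0.6743 0.3305] yaw 24.18950284318855 len [0.0392 0.011 ] depth 0.36098266
reg 0.62 [305.8, 81.9, 327.1, 345.5] mean [0.5927 0.1671] mid [0.6004 0.1674] yaw 5.196622546013684 len [0.2086 0.0165] depth 0.27915666
```

View pics/wr1.png

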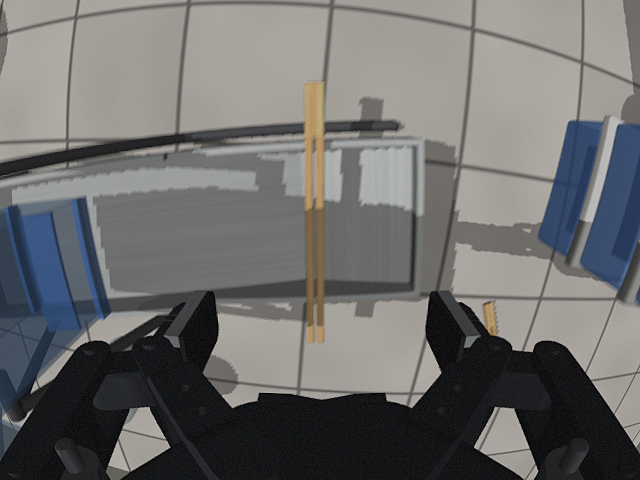

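The wrist picture shows the larger chopsticks across the tray, centred at (315,215). They measure about 209 mm, so this is the right pair. I'll descend and grip.

```bash
python3 -m handwheel '[[-0.001,-0.0037,0.03,0],[0,0,0.035,0],[0,0,0.035,0],[0,0,0.025,0],[0,0,0.0125,0]]' >/dev/null
python3 -m handwheel '[[0,0,0,0],[0,0,0,0],[0,0,0,0],[0,0,0,0],[0,0,0,0]]' 255 40 >/dev/null
python3 -m handwheel '[[0,0,0,0],[0,0,0,0],[0,0,0,0],[0,0,-0.01,0],[0,0,-0.02,0]]'
python3 go.py 0.42 0.2 0.03
```

```text
t: 5.75
ee_pos: [0.5966, 0.168, 0.091]
orientation: [[-0.996, -0.089, -0.005], [-0.089, 0.996, -0.001], [0.005, -0.001, -1.0]]
contact_force: [-0.0, 0.3, -1.2]
finger_gap: 0.0124
grip_force: 39.5
t 5.75 pos [0.5966 0.168  0.091 ] yaw 95.11 tilt [-0.005 -0.001 -1.   ] gap 0.0124 F [-0.   0.3 -1.2] grip 39.5
shift [0.1728 0.0476 0.0618] turn None
```

```bash
python3 -m handwheel '[[0,0,-0.03,0],[0.01,0,-0.025,0],[0.04,0.01,0,0],[0.04,0.01,0,0],[0.04,0.01,0,0]]' >/dev/null
python3 -m handwheel '[[0.04,0.01,0,0],[0.025,0.008,0.01,0],[0,0,0.03,0],[0,0,0.03,0],[0,0,0.02,0]]'
python3 go.py 0.40 0.2 0.0185; python3 w1.py wr2 chopsticks 0.05
```

```text
t: 6.75
ee_pos: [0.3984, 0.1986, 0.0561]
orientation: [[-0.996, -0.09, -0.001], [-0.09, 0.996, -0.001], [0.001, -0.0, -1.0]]
contact_force: [-0.3, 0.4, -1.3]
finger_gap: 0.0131
grip_force: 39.5
t 6.75 pos [0.3984 0.1986 0.0561] yaw 95.14 tilt [-0.001 -0.001 -1.   ] gap 0.0131 F [-0.3  0.4 -1.3] grip 39.5
shift [-0.0018  0.0013  0.0376] turn None
eye [0.3285 0.1938 0.182 ]
tip 0.68 [322.0, 298.4] [0.3945 0.1997 0.05  ]
reg 0.72 [303.3, 32.1, 343.5, 403.2] mean [0.3585 0.1963] mid [0.3713 0.1975] yaw 5.106767245076081 len [0.1521 0.0141] depth 0.13467897
```

View pics/wr2.png

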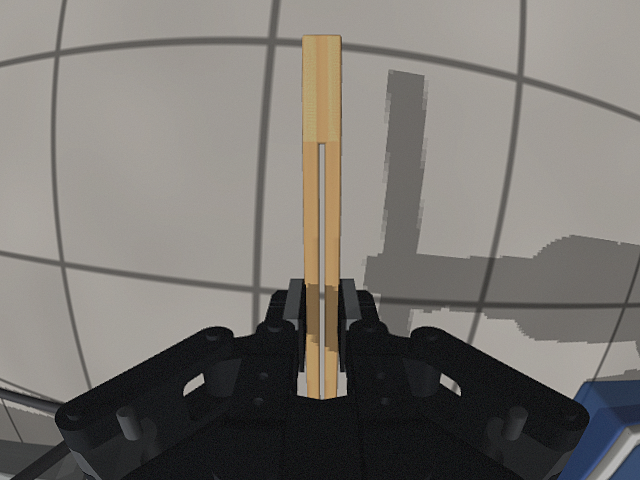

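The chopsticks are held level at column 322. I'll lower until the fingertips are just above the ledge and release.

```bash
python3 -m handwheel '[[0,0,0.015,0],[0,0,0.012,0],[0,0,0.0065,0],[0,0,0.003,0],[0,0,0,0]]'
python3 -m handwheel '[[0,0,0,0],[0,0,0,0],[0,0,0,0],[0,0,0,0],[0,0,0,0]]' 110
python3 -m handwheel '[[0,0,0,0],[0,0,-0.03,0],[0,0,-0.05,0],[0,0,-0.05,0],[0,0,-0.05,0]]' 110
python3 go.py; python3 w1.py wr3 chopsticks 0.007
```

```text
t: 7.4
ee_pos: [0.3992, 0.1987, 0.0208]
orientation: [[-0.996, -0.089, -0.001], [-0.089, 0.996, -0.0], [0.001, -0.0, -1.0]]
contact_force: [0.4, 1.0, -0.1]
finger_gap: 0.0126
grip_force: 39.5
t: 7.9
ee_pos: [0.3995, 0.1988, 0.0214]
orientation: [[-0.996, -0.089, 0.0], [-0.089, 0.996, 0.0], [-0.0, 0.0, -1.0]]
contact_force: [-0.5, 0.1, 0.1]
finger_gap: 0.0488
grip_force: 0.0
t: 8.4
ee_pos: [0.399, 0.1986, 0.2031]
orientation: [[-0.996, -0.089, -0.0], [-0.089, 0.996, -0.0], [0.0, -0.0, -1.0]]
contact_force: [1.2, 0.1, 0.2]
finger_gap: 0.0484
grip_force: 0.0
t 8.4 pos [0.399  0.1986 0.2031] yaw 95.11 tilt [-0. -0. -1.] gap 0.0484 F [1.2 0.1 0.2] grip 0.0
eye [0.329  0.1938 0.3289]
tip 0.87 [322.9, 204.6] [0.3987 0.201  0.007 ]
reg 0.8 [313.4, 87.3, 331.4, 317.9] mean [0.3899 0.1993] mid [0.4011 0.2003] yaw 5.125562889359631 len [0.2074 0.0141] depth 0.32502407
```

```bash
python3 -m handwheel '[[0,0,-0.045,-0.06],[0,0,-0.045,0],[0,0,-0.045,0],[-0.015,-0.02,-0.04,0],[-0.02,-0.03,-0.03,0]]' 
python3 go.py .629 -.029 .43 98.6
```

```text
t: 9.05
ee_pos: [0.4414, 0.155, 0.408]
orientation: [[-0.988, -0.152, 0.001], [-0.152, 0.988, 0.001], [-0.001, 0.001, -1.0]]
contact_force: [0.1, 0.3, 0.1]
finger_gap: 0.0486
grip_force: 0.0
t 9.05 pos [0.4414 0.155  0.408 ] yaw 98.74 tilt [ 0.001  0.001 -1.   ] gap 0.0486 F [0.1 0.3 0.1] grip 0.0
shift [-0.1575 -0.2104 -0.0219] turn 0.0024
```

```bash
python3 -m handwheel '[[-0.024,-0.033,-0.006,0],[-0.028,-0.036,-0.006,0],[-0.028,-0.036,-0.006,0],[-0.028,-0.036,-0.004,0],[-0.028,-0.036,0,0]]' >/dev/null
python3 -m handwheel '[[-0.022,-0.033,0,0],[0,0,0,0],[0,0,0,0],[0,0,0,0],[0,0,0,0]]' 
cat > hd.py <<'E'
from wr import *; import sys
np.set_printoptions(precision=4,suppress=True)
c=vision.read_camera("wrist"); cv2.imwrite(f"pics/{sys.argv[1]}.png",c["img"]); print("eye",c["eye"])
for n,z in [("jug_handle",.332),("jug_top",.298),("tray_wall",.05),("trough",.012)]:
    for o in vision.tip_of("wrist",n)[:2]: print(n,round(o["conf"],2),np.round(o["location"],1),won(c,o["location"],z), wray(c,o["location"]))
E
python3 hd.py wr4; python3 go.py .629 -.029 .43 98.6
```

```text
t: 10.05
ee_pos: [0.6281, -0.0286, 0.4295]
orientation: [[-0.989, -0.15, 0.002], [-0.15, 0.989, -0.0], [-0.002, -0.0, -1.0]]
contact_force: [-0.8, 0.0, 0.7]
finger_gap: 0.0489
grip_force: 0.0
eye [ 0.5584 -0.0377  0.5552]
jug_handle 0.62 [311.6 238.3] [ 0.6292 -0.0336  0.332 ] [ 0.3027  0.0177 -0.9529]
jug_top 0.8 [311.2 228.4] [ 0.6327 -0.0343  0.298 ] [ 0.2776  0.0129 -0.9606]
tray_wall 0.93 [507.5 184.8] [0.5931 0.2485 0.05  ] [ 0.0597  0.4921 -0.8685]
trough 0.82 [441.  178.4] [0.6073 0.1532 0.012 ] [ 0.0847  0.3304 -0.94  ]
t 10.3 pos [ 0.6285 -0.029   0.4291] yaw 98.59 tilt [ 0.001 -0.    -1.   ] gap 0.0487 F [-0.6 -0.1  0.4] grip 0.0
shift [-0.0005 -0.     -0.0009] turn -0.0001
```

View pics/wr4.png

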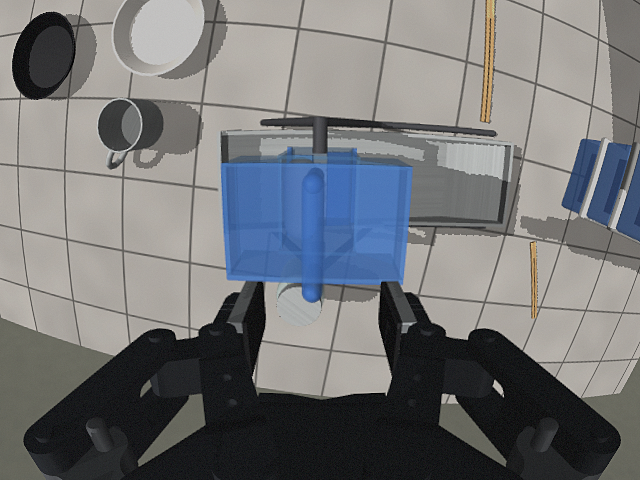

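The handle bar runs along column 312, rows 170–300. The fingers are centred at about 322, and this puts the handle at (0.629, -0.0335, 0.332). I'll correct sideways, go down and pinch it.

```bash
python3 -m handwheel '[[0,-0.0045,0.02,0],[0,0,0.03,0],[0,0,0.026,0],[0,0,0.015,0],[0,0,0.005,0]]' >/dev/null
python3 -m handwheel '[[0,0,0,0],[0,0,0,0],[0,0,0,0],[0,0,0,0],[0,0,0,0]]' 255 30
python3 -m handwheel '[[0,0,0,0],[0,0,0,0],[0,0,0,0],[0,0,0,0],[0,0,0,0]]'
```

```text
t: 11.3
ee_pos: [0.6298, -0.0341, 0.3341]
orientation: [[-0.989, -0.148, 0.003], [-0.148, 0.989, -0.0], [-0.003, -0.001, -1.0]]
contact_force: [0.1, 0.1, 5.5]
finger_gap: 0.0129
grip_force: 29.7
t: 11.8
ee_pos: [0.6298, -0.0341, 0.3341]
orientation: [[-0.989, -0.148, 0.003], [-0.148, 0.989, -0.0], [-0.003, -0.001, -1.0]]
contact_force: [-0.6, 0.2, 6.1]
finger_gap: 0.0128
grip_force: 29.7
```

```bash
python3 -m handwheel '[[0,0.009,0.0003,0],[0,0.0089,0.0009,0],[0,0.0088,0.0015,0],[0,0.0088,0.0022,0],[0,0.0085,0.0027,0]]'
python3 -m handwheel '[[0,0.0084,0.0032,0],[0,0.0081,0.0039,0],[0,0.0078,0.0044,0],[0,0.0075,0.0048,0],[0,0.0072,0.0054,0]]'
```

```text
t: 12.3
ee_pos: [0.6238, 0.0097, 0.3253]
orientation: [[-0.989, -0.148, 0.003], [-0.148, 0.989, -0.001], [-0.003, -0.001, -1.0]]
contact_force: [5.9, -3.6, 2.4]
finger_gap: 0.0129
grip_force: 31.2
t: 12.8
ee_pos: [0.6183, 0.048, 0.3038]
orientation: [[-0.989, -0.148, 0.004], [-0.148, 0.989, -0.001], [-0.004, -0.002, -1.0]]
contact_force: [6.7, -4.6, 4.1]
finger_gap: 0.0128
grip_force: 32.3
```

```bash
for i in 1 2; do python3 -m handwheel '[[0,0,0,0],[0,0,0,0],[0,0,0,0],[0,0,0,0],[0,0,0,0]]' >/dev/null; done
cat > wt.py <<'E'
from fitless import *
E
cat > wt.py <<'E'
from h import *; import sys
np.set_printoptions(precision=3,suppress=True)
q=(.632,-.0325,.15); R=np.array([[np.cos(q[2]),-np.sin(q[2]),0],[np.sin(q[2]),np.cos(q[2]),0],[0,0,1]])
for n in ["scene","side"]:
    c=vision.read_camera(n); cv2.imwrite(f"pics/{sys.argv[1]}{n}.png",c["img"])
    for t in ["weight"]:
        for o in vision.look_for(n,t)[:3]:
            e=o["extent"]; m=[(e[0]+e[2])/2,(e[1]+e[3])/2]; w=world(c,m); print(n,t,round(o["conf"],2),np.round(e),"stand",R.T@(w-[q[0],q[1],0]))
    for o in vision.tip_of(n,"jug_handle")[:1]:
        w=world(c,o["location"]); print(n,"handle",R.T@(w-[q[0],q[1],0]))
E
python3 wt.py a; python3 go.py; python3 - <<'E'
import cv2,numpy as np
a=cv2.resize(cv2.imread("pics/ascene.png")[180:310,270:410],(400,371),interpolation=3)
b=cv2.resize(cv2.imread("pics/aside.png")[190:320,250:390],(400,371),interpolation=3)
cv2.imwrite("pics/a2.png",np.hstack([a,b]))
E
```

```text
scene handle [0.009 0.069 0.312]
side handle [-0.011  0.099  0.332]
t 14.1 pos [0.6183 0.0479 0.3037] yaw 98.52 tilt [ 0.004 -0.001 -1.   ] gap 0.0127 F [ 6.4 -1.7  5.8] grip 32.6
```

View pics/a2.png

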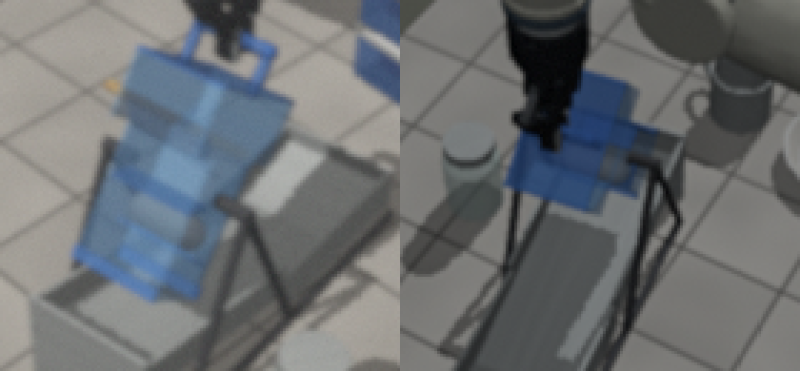

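In the left crop the weight shows at (170,220). It is off the upper rib and resting on the +y wall at the lower rib. I'll swing to the other side.

```bash
python3 -m handwheel '[[0,-0.0072,-0.0054,0],[0,-0.0075,-0.0048,0],[0,-0.0078,-0.0044,0],[0,-0.0081,-0.0039,0],[0,-0.0084,-0.0032,0]]' >/dev/null
python3 -m handwheel '[[0,-0.0085,-0.0027,0],[0,-0.0088,-0.0022,0],[0,-0.0088,-0.0015,0],[0,-0.0089,-0.0009,0],[0,-0.009,-0.0003,0]]'
python3 -m handwheel '[[0,-0.009,0.0003,0],[0,-0.0089,0.0009,0],[0,-0.0088,0.0015,0],[0,-0.0088,0.0022,0],[0,-0.0085,0.0027,0]]'
python3 -m handwheel '[[0,-0.0084,0.0032,0],[0,-0.0081,0.0039,0],[0,-0.0078,0.0044,0],[0,-0.0075,0.0048,0],[0,-0.0072,0.0054,0]]'
for i in 1 2; do python3 -m handwheel '[[0,0,0,0],[0,0,0,0],[0,0,0,0],[0,0,0,0],[0,0,0,0]]' >/dev/null; done
python3 wt.py b; python3 go.py
```

```text
t: 15.1
ee_pos: [0.6291, -0.0345, 0.3328]
orientation: [[-0.989, -0.149, -0.001], [-0.149, 0.989, 0.0], [0.001, 0.001, -1.0]]
contact_force: [-1.9, 1.4, 2.7]
finger_gap: 0.0128
grip_force: 31.1
t: 15.6
ee_pos: [0.6354, -0.0779, 0.325]
orientation: [[-0.989, -0.149, -0.002], [-0.149, 0.989, 0.001], [0.001, 0.001, -1.0]]
contact_force: [-5.7, 2.9, 5.3]
finger_gap: 0.013
grip_force: 30.9
t: 16.1
ee_pos: [0.641, -0.1157, 0.3032]
orientation: [[-0.989, -0.15, -0.002], [-0.15, 0.989, 0.002], [0.002, 0.002, -1.0]]
contact_force: [-5.8, 5.6, 5.8]
finger_gap: 0.013
grip_force: 30.5
scene weight 0.61 [359. 248. 379. 266.] stand [0.016 0.157 0.047]
scene handle [ 0.007 -0.097  0.313]
side weight 0.83 [280. 318. 304. 328.] stand [-0.007  0.212  0.051]
side handle [-0.012 -0.07   0.308]
t 17.4 pos [ 0.6411 -0.1158  0.3031] yaw 98.59 tilt [-0.002  0.001 -1.   ] gap 0.0128 F [-5.9  4.5  3.2] grip 30.2
```

The weight is out and in the trough. I'll bring the jug upright and release it.

```bash
python3 -m handwheel '[[0,0.0072,-0.0054,0],[0,0.0075,-0.0048,0],[0,0.0078,-0.0044,0],[0,0.0081,-0.0039,0],[0,0.0084,-0.0032,0]]' >/dev/null
python3 -m handwheel '[[0,0.0085,-0.0027,0],[0,0.0088,-0.0022,0],[0,0.0088,-0.0015,0],[0,0.0089,-0.0009,0],[0,0.009,-0.0003,0]]'
python3 -m handwheel '[[0,0,0,0],[0,0,0,0],[0,0,0,0],[0,0,0,0],[0,0,0,0]]' 110
python3 -m handwheel '[[0,0,-0.01,0],[0,0,-0.03,0],[0,0,-0.04,0],[0,0,-0.02,0],[0,0,0,0]]'
python3 hd.py wr5; python3 wt.py c; python3 go.py .604 .155 .43 98.6
```

```text
t: 18.4
ee_pos: [0.6301, -0.0336, 0.333]
orientation: [[-0.989, -0.148, 0.003], [-0.148, 0.989, -0.001], [-0.003, -0.001, -1.0]]
contact_force: [2.8, -2.4, 4.1]
finger_gap: 0.013
grip_force: 31.3
t: 18.9
ee_pos: [0.6296, -0.0344, 0.3319]
orientation: [[-0.989, -0.148, -0.001], [-0.148, 0.989, 0.0], [0.001, 0.0, -1.0]]
contact_force: [0.1, 0.1, 0.2]
finger_gap: 0.0487
grip_force: 0.0
t: 19.4
ee_pos: [0.6294, -0.0341, 0.4375]
orientation: [[-0.989, -0.149, 0.008], [-0.149, 0.989, -0.001], [-0.008, -0.002, -1.0]]
contact_force: [0.4, 0.2, 0.7]
finger_gap: 0.0487
grip_force: 0.0
eye [ 0.5588 -0.0431  0.5628]
jug_handle 0.68 [326.6 232.1] [ 0.6281 -0.0301  0.332 ] [ 0.2871  0.054  -0.9564]
jug_handle 0.2 [323.5 222. ] [ 0.6217 -0.0331  0.332 ] [ 0.2626  0.0419 -0.964 ]
jug_top 0.55 [321.8 223.4] [ 0.6322 -0.0327  0.298 ] [ 0.2668  0.0379 -0.963 ]
jug_top 0.39 [594.5 181.4] [0.5576 0.1978 0.298 ] [-0.0033  0.673  -0.7396]
tray_wall 0.97 [509.7 181.5] [0.5921 0.2496 0.05  ] [ 0.0563  0.4949 -0.8671]
trough 0.62 [445.9 176.1] [0.6073 0.1572 0.012 ] [ 0.0824  0.3406 -0.9366]
scene weight 0.68 [298. 194. 364. 286.] stand [ 0.041 -0.058  0.273]
scene weight 0.6 [357. 243. 380. 262.] stand [0.    0.181 0.037]
scene handle [ 0.003 -0.005  0.336]
side weight 0.76 [284. 314. 306. 325.] stand [-0.011  0.195  0.047]
side weight 0.64 [262. 202. 351. 358.] stand [0.017 0.042 0.042]
side handle [ 0.012 -0.041  0.3  ]
t 19.95 pos [ 0.6295 -0.034   0.4319] yaw 98.55 tilt [-0.001  0.    -1.   ] gap 0.0483 F [-0.3 -0.2  0. ] grip 0.0
shift [-0.0029  0.1907  0.002 ] turn -0.0009
```

```bash
python3 -m handwheel '[[0,0.035,0,0],[0,0.04,0,0],[0,0.04,0,0],[0,0.04,0,0],[0,0.035,0.02,0]]' 0 60 >/dev/null
python3 -m handwheel '[[0,0,0.04,0],[0,0,0.045,0],[0,0,0.045,0],[0,0,0.045,0],[0,0,0.03,0]]'
python3 w1.py wr6 weight 0.028; python3 go.py
```

```text
t: 20.95
ee_pos: [0.6, 0.1537, 0.203]
orientation: [[-0.989, -0.149, -0.004], [-0.149, 0.989, -0.001], [0.004, -0.0, -1.0]]
contact_force: [-0.2, -0.1, -0.2]
finger_gap: 0.0857
grip_force: 0.0
eye [0.531  0.1447 0.3291]
tip 0.88 [322.7, 214.9] [0.6031 0.1562 0.028 ]
reg 0.86 [304.2, 168.1, 344.5, 264.2] mean [0.6034 0.1582] mid [0.6045 0.1583] yaw 8.097785467283117 len [0.0804 0.0318] depth 0.29590565
t 21.1 pos [0.6002 0.1536 0.2048] yaw 98.55 tilt [-0.005 -0.001 -1.   ] gap 0.0849 F [-0.5  0.6  0.4] grip 0.0
```

View pics/wr6.png

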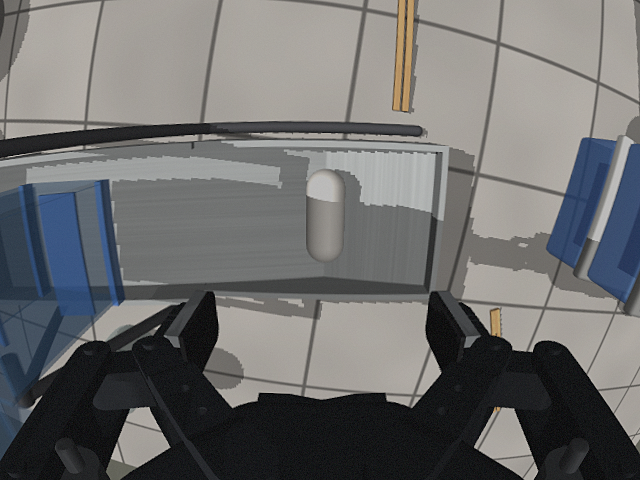

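The weight lies at rest in the trough at (323,215), lined up with the jaws, at about (0.6035, 0.157). I'll descend and grip it.

```bash
python3 -m handwheel '[[-0.0035,0.003,0.04,0],[0,0,0.045,0],[0,0,0.045,0],[0,0,0.027,0],[0,0,0.01,0]]'
python3 -m handwheel '[[0,0,0,0],[0,0,0,0],[0,0,0,0],[0,0,0,0],[0,0,0,0]]' 255 50
python3 -m handwheel '[[0,0,0,0],[0,0,0,0],[0,0,-0.01,0],[0,0,-0.03,0],[0,0,-0.04,0]]'
python3 go.py 0.429 -0.310 .2
```

```text
t: 21.6
ee_pos: [0.6042, 0.1572, 0.0394]
orientation: [[-0.989, -0.149, -0.002], [-0.149, 0.989, -0.0], [0.002, -0.0, -1.0]]
contact_force: [0.3, -0.3, 0.3]
finger_gap: 0.0854
grip_force: 0.0
t: 22.1
ee_pos: [0.6059, 0.1576, 0.0433]
orientation: [[-0.989, -0.149, 0.005], [-0.149, 0.989, 0.001], [-0.005, 0.0, -1.0]]
contact_force: [0.3, -0.0, 6.5]
finger_gap: 0.0297
grip_force: 49.4
t: 22.6
ee_pos: [0.6027, 0.157, 0.1187]
orientation: [[-0.989, -0.149, -0.006], [-0.149, 0.989, -0.001], [0.006, -0.0, -1.0]]
contact_force: [0.4, -0.6, -0.5]
finger_gap: 0.0299
grip_force: 49.8
t 22.6 pos [0.6027 0.157  0.1187] yaw 98.55 tilt [-0.006 -0.001 -1.   ] gap 0.0299 F [ 0.4 -0.6 -0.5] grip 49.8
shift [ 0.2417 -0.436  -0.0797] turn None
```

```bash
python3 -m handwheel '[[0.02,0,-0.04,0],[0.03,0,-0.03,0],[0.04,0,-0.01,0],[0.04,0,0,0],[0.04,-0.005,0,0]]' >/dev/null
python3 -m handwheel '[[0.025,-0.035,0,0],[0.02,-0.04,0,0],[0.01,-0.043,0,0],[0.007,-0.043,0,0],[0.005,-0.043,0,0]]' >/dev/null
python3 -m handwheel '[[0.004,-0.043,0,0],[0,-0.043,0,0],[0,-0.043,0,0],[0,-0.043,0,0],[0,-0.02,0,0]]'
python3 go.py .429 -.310 .2; python3 w1.py wr7 dish 0.0
```

```text
t: 24.1
ee_pos: [0.4251, -0.2781, 0.2003]
orientation: [[-0.989, -0.146, -0.001], [-0.146, 0.989, -0.001], [0.001, -0.001, -1.0]]
contact_force: [0.6, 1.2, -1.9]
finger_gap: 0.0298
grip_force: 50.0
t 24.1 pos [ 0.4251 -0.2781  0.2003] yaw 98.39 tilt [-0.001 -0.001 -1.   ] gap 0.0298 F [ 0.6  1.2 -1.9] grip 50.0
shift [ 0.0008 -0.0321  0.0003] turn None
eye [ 0.3556 -0.2869  0.3261]
tip 0.93 [71.5, 220.8] [ 0.4778 -0.5408  0.    ]
tip 0.84 [284.7, 207.1] [ 0.4327 -0.3095  0.    ]
reg 0.8 [191.3, 118.4, 380.5, 292.0] mean [ 0.424  -0.3224] mid [ 0.4365 -0.314 ] yaw -48.748056032507584 len [0.1754 0.1642] depth 0.31828853
reg 0.78 [5.8, 147.8, 119.6, 295.2] mean [ 0.4801 -0.5576] mid [ 0.4842 -0.564 ] yaw 119.73198987196457 len [0.1752 0.1752] depth 0.3254304
reg 0.18 [429.6, 322.1, 638.0, 480.0] mean [0.6282 0.144 ] mid [0.6874 0.1962] yaw -117.99423722839818 len [0.5903 0.2851] depth 0.36885402
```

View pics/wr7.png

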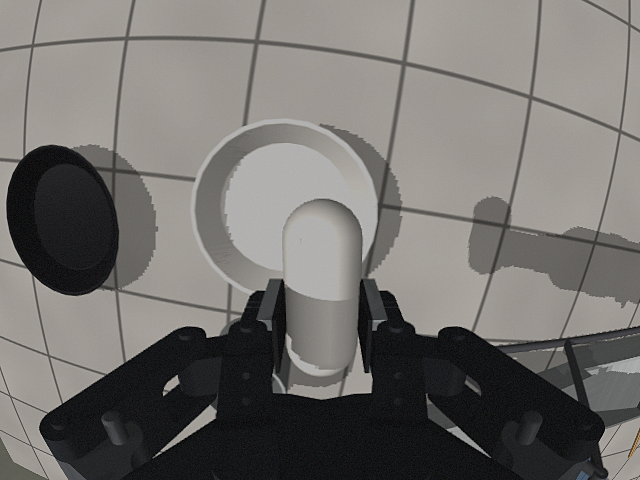

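The weight is held at (322,280). The white dish is at (285,205), with its centre at (0.4305, -0.31).

```bash
python3 -m handwheel '[[-0.0007,-0.0324,0,0],[0,0,0.04,0],[0,0,0.045,0],[0,0,0.04,0],[0,0,0.02,0]]' >/dev/null
python3 -m handwheel '[[0,0,0.01,0],[0,0,0.005,0],[0,0,0.003,0],[0,0,0,0],[0,0,0,0]]'; python3 go.py .4305 -.31 .036
```

```text
t: 25.25
ee_pos: [0.4319, -0.3075, 0.0388]
orientation: [[-0.989, -0.149, 0.002], [-0.149, 0.989, -0.002], [-0.002, -0.002, -1.0]]
contact_force: [1.0, -0.1, -1.4]
finger_gap: 0.0299
grip_force: 50.3
t 25.25 pos [ 0.4319 -0.3075  0.0388] yaw 98.55 tilt [ 0.002 -0.002 -1.   ] gap 0.0299 F [ 1.  -0.1 -1.4] grip 50.3
shift [ 0.0017 -0.0023  0.0028] turn None
```

```bash
python3 -m handwheel '[[0.001,-0.002,0.001,0],[0,0,0.001,0],[0,0,0.001,0],[0,0,0.001,0],[0,0,0,0]]'
```

```text
t: 25.75
ee_pos: [0.4309, -0.3099, 0.0368]
orientation: [[-0.989, -0.148, 0.002], [-0.148, 0.989, -0.002], [-0.001, -0.002, -1.0]]
contact_force: [-4.4, 3.6, 14.3]
finger_gap: 0.0298
grip_force: 51.9
```

Contact with the dish floor at 14 N. I'll back off 1.5 mm and release gently.

```bash
python3 -m handwheel '[[0,0,-0.0015,0],[0,0,0,0],[0,0,0,0],[0,0,0,0],[0,0,0,0]]' 140 20
python3 -m handwheel '[[0,0,0,0],[0,0,-0.01,0],[0,0,-0.03,0],[0,0,-0.045,0],[0,0,-0.045,0]]' 120
python3 -m handwheel '[[0,0,-0.04,0],[0,0,-0.02,0],[0,0,0,0],[0,0,0,0],[0,0,0,0]]'
python3 w1.py wr8 weight 0.022;python3 w1.py wr9 dish 0; python3 wt.py d
```

```text
t: 26.25
ee_pos: [0.4304, -0.309, 0.0344]
orientation: [[-0.989, -0.149, -0.0], [-0.149, 0.989, 0.0], [0.0, 0.0, -1.0]]
contact_force: [0.5, 0.9, -0.4]
finger_gap: 0.0384
grip_force: 0.0
t: 26.75
ee_pos: [0.4301, -0.3088, 0.1664]
orientation: [[-0.989, -0.149, -0.001], [-0.149, 0.989, 0.001], [0.001, 0.001, -1.0]]
contact_force: [0.8, -1.4, 1.0]
finger_gap: 0.0454
grip_force: 0.0
t: 27.25
ee_pos: [0.43, -0.3088, 0.2229]
orientation: [[-0.989, -0.149, -0.002], [-0.149, 0.989, 0.002], [0.002, 0.002, -1.0]]
contact_force: [0.9, 0.3, -0.5]
finger_gap: 0.0455
grip_force: 0.0
eye [ 0.3608 -0.3181  0.3488]
tip 0.66 [320.6, 203.2] [ 0.4293 -0.3081  0.022 ]
reg 0.72 [300.2, 155.6, 338.8, 249.6] mean [ 0.4285 -0.3089] mid [ 0.4297 -0.3085] yaw 8.119579363641453 len [0.0822 0.0311] depth 0.31961256
eye [ 0.3608 -0.3181  0.3489]
tip 0.67 [105.9, 211.1] [ 0.4734 -0.5374  0.    ]
reg 0.96 [232.3, 117.7, 407.3, 290.2] mean [ 0.4364 -0.3082] mid [ 0.4393 -0.3077] yaw 100.29827884617548 len [0.1733 0.1746] depth 0.34371966
reg 0.55 [35.5, 139.9, 157.7, 288.1] mean [ 0.4789 -0.554 ] mid [ 0.4826 -0.5608] yaw 84.12909668199173 len [0.1741 0.1731] depth 0.34615147
scene weight 0.52 [187. 293. 211. 317.] stand [-0.24  -0.251  0.035]
scene handle [ 0.002 -0.006  0.333]
side weight 0.68 [396. 241. 417. 247.] stand [-0.245 -0.232  0.035]
side handle [ 0.02  -0.042  0.297]
```

View pics/wr8.png

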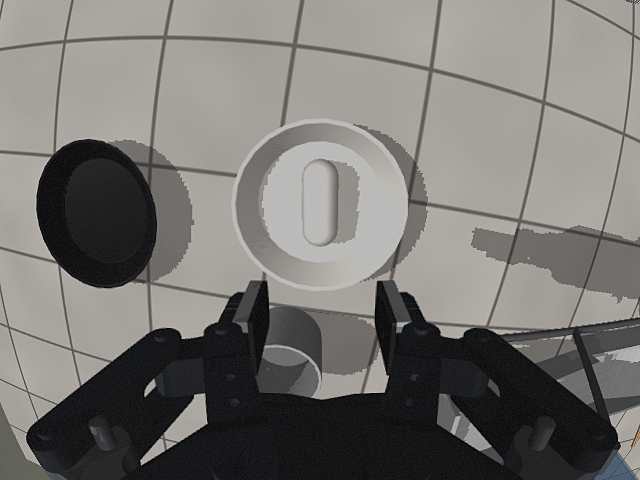

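View pics/dscene.png

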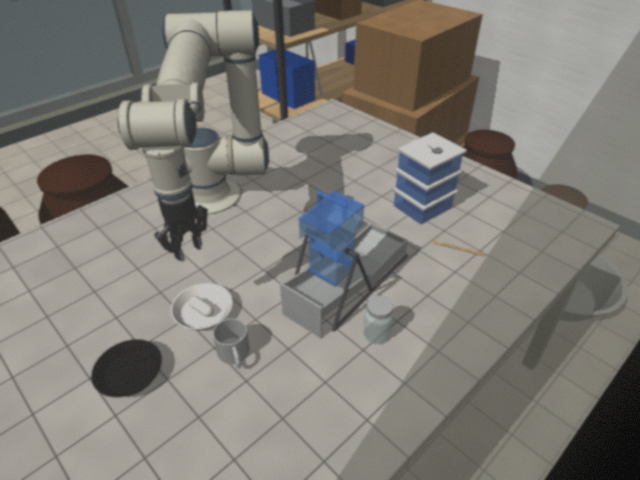

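The weight lies at (320,203), centred in the white dish. The scene view shows the jug straight and the other things where they were. I'm handing it in.

```bash
python3 -c "
from plant import r
print(r.finish_job())"
```

```text
the job is handed in; nothing more can be done
None
```

I handed the job in at about 28 s: the last pictures showed the weight centred in the white dish, the jug hanging straight and the stack, cup and jar in place, and I last measured the chopsticks lying flat on the ledge just after setting them down; no verdict came back.

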